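# Put the clay spatula away in the interlocked tool cabinet

## Robot

A 7-joint arm with a two-finger parallel gripper is mounted at the origin on the work surface. World frame = base frame: x ahead of the robot, y to its left, z up, the work surface at z = 0. Lengths are in m, angles in rad, forces in N, time in s.
With the tool pointing down it reaches from about 0.4 to 0.85 m from the base axis. Payload 10.4 kg.
Tool frame: the origin (TCP) lies on the centre line of the jaws, within the pads' length; the fingertips stand 11 mm ahead of it and the grasp point (between the pads) lies 8 mm behind it; z points along the fingers, y is the line along which they close (so a half turn about z gives the same grasp; the last joint's range is limited). The gripper opens to 87 mm and grips with 3 to 60 N. Pads are 19 mm wide; open, the fingers measure 117 mm over their backs; the gripper's body (75 mm by 190 mm) begins 51 mm behind the grasp point.
Start: joints at [1.192, 0.332, -0.065, 1.46, 0.022, 1.35, -0.088], TCP at [0.218, -0.586, 0.234] pointing down, gripper open.
Joint ranges: [-2.6, 2.6], [-0.5, 2.12], [-1.47, 1.34], [0.16, 2.42], [-1.27, 4.41], [0.06, 2.06], [-2.6, 2.6]. Speed limits (rad/s): [2.22, 2.22, 2.79, 2.79, 3.14, 3.14, 3.14].

## Interface

Orientations are given as a unit quaternion [x, y, z, w].
In Python, from bench import r gives the robot as it stands.
- The arm moves only by the shell command python3 -m pendant 'ROWS' [OPENING] [FORCE]. ROWS is JSON, a list of rows, each a list of 4 numbers: the shift along the tool's x, y, z in m, then the turn about the tool's z in rad. A call has 1 to 8 rows; each row shifts and turns the commanded pose from where the row before left it, along the tool's axes as they then stand; what a row does not reach is not made up. A row lasts 1/12 s, in which the tool goes at most 41.7 mm and 7.16 degrees, less where a joint would pass 70% of its speed; a pose out of reach is approached as far as the arm can. A call with a gripper value outside its range is refused whole. OPENING is the opening, from 0 (shut) to 1 (fully open), set as the call begins (- or left out, the last holds). The fingers move at their own pace and stop on an object; FORCE is the grip in N (left out, the last holds). Time passes only in rows, so rows that do not move let the fingers close. It gives the time, the measured TCP pose, the force, the opening and the grip force at its end, in the units of the state.
- r.read_state(): the state, without advancing time (a new reading comes with each control period).
- r.camera(name): name is "side" or "top"; returns a dict with "img" (480x640x3 uint8, red, green, blue), "camera_matrix" (3x3 intrinsics, pixels), "xyz" and "attitude" of the camera in the world. Camera axes: x right, y down, z forward; pixel columns grow to the right and rows downward; lengths in m; the calibration is good to about 2 mm. A picture is of the moment at which its call begins. There is no depth.
- r.close_job(): hands the job in; it is judged then, once.
Trained networks look in the newest picture that a camera, given by its name, has taken for a name from the list of things; names that differ only in an ending like _2 or _b are one class to them, and where a whole thing is asked for, a point or a joint stands for the part that bears it (a point fixed in the world has none). Each returns a list of dicts, best first, with "score" (0 to 1); they miss things now and then, are a little off and sometimes report something else, mostly with a low value. They report only what shows in the picture. A call takes as long as a camera call. They do not tell look-alikes from the thing itself.
- r.outline_of(thing, camera): "mask" (480x640 bool, what is visible of it) and "bbox" ([centre column, centre row, width, height] in pixels, round what is visible of it).
The state is a dict: "time": time; "joint_positions": joint angles; "joint_vel": joint speeds; "joint_torque": joint torques, N m; "ee_pos": TCP position; "eef_rot": TCP orientation; "ft_force": force on the tool from outside, world axes, zero at the start; "torque": the same for the moment, N m; "width": finger opening in m; "grip_force": force on a finger pad.
Only numpy, scipy, OpenCV 4.12 (cv2) and the standard library are available. Lean on these libraries where they do the work, as an engineer would, in place of code of your own. Each camera call takes 0.05 s, during which the arm holds its last target. There are 200 camera calls.

## Task

Put the clay spatula back in the top drawer of the tool cabinet: lay it flat in the compartment cut to its outline, blade in the wide bay and without dropping it from a height, then shut that drawer fully home. The cabinet's anti-tilt lock lets only one drawer out at a time, and one of the other two has not quite been pushed home, so the top one is locked: find that drawer by feel and push it home first. Leave the jar, the bowl and the wooden batten where they are.

Things in the scene. Friction and masses are not known exactly. Their poses are not given: they have to be found in the camera images.
- cabinet: Grey steel bench cabinet, fixed, 340 wide (y), 270 deep (x), 245 high, three drawers one above another. Origin: on the bench under the middle of its front edge; x points to its back, y to its left seen from the robot, z up; its front looks to -x. Drawer fronts 312 wide, 68 high, flush with the carcass when home, slide out to -x; knob axes 51, 123, 195 above the bench.
- middle_home (a point): Fixed point of the cabinet: where the middle of the middle drawer's knob grip is when that drawer is home (26 mm in front of the front, 123 high). The real knob is here or up to 14 mm nearer the robot. Knobs: round, aluminium, axis along x, neck 14 in diameter, grip 26 in diameter and 24 long, its end 38 mm in front of the drawer front.
- bottom_home (a point): The same for the bottom drawer's knob (51 mm high). At the start either the middle or the bottom drawer stands 11 to 14 mm out, the other is home. Drawers slide with about 3 N, meet a rigid stop at home and stay where left. A drawer 10 mm or more out locks both others, which give 2 or 3 mm to a pull and stop dead; a drawer within 1 mm of home locks nothing.
- top_drawer (a joint): How far the top drawer is out, m: 0 home, 0.170 its outer stop; stays where it is left. Locked at the start. When free, about 3 N moves it, with a hump of up to some 10 N between 7 and 11 mm out, where it lifts the lock bar.
- top_knob (a point): Middle of the grip of the top drawer's knob, on its axis: 26 mm in front of the drawer front, 12 mm behind the knob's end. Axes as the cabinet's; moves with the drawer.
- slot (a point): Middle of the spatula's compartment, on its floor, in the top drawer (84 mm behind the outer face of the drawer front, 171 above the bench); axes as the cabinet's, moves with the drawer. Plywood walls 14 high. Along y: handle part 30 wide from y = -105 to +15, open at both sides from -76 to 0 for the fingers; blade bay 50 wide from +17 to +105. The drawer front, 58 high, is 70 before it.
- spatula: Clay spatula lying on the bench: flat wooden handle 108 long, 18 wide, 12 thick, brass ferrule, round-ended steel blade 32 wide, 3 thick; 190 long, about 60 g. Origin: middle of its length, at its underside; x points along it to the blade, z up. Handle from x = -95 to +13 mm, blade from +37 to +95. Properly laid, its origin is at point slot with its x along the slot's +y.
- blade_tip (a point): Tip of the spatula's blade: 95 mm from its origin along x, 6 mm above its underside.
- glaze_jar: White lidded jar, 72 in diameter, 85 high; bystander. Origin under its middle.
- bisque_bowl: Terracotta bowl, 110 in diameter, 50 high; bystander. Origin under its middle.
- guide_batten: Light wooden batten 200 x 30 x 9 lying flat; bystander. Origin under its middle, x along it.
Not all that is in view belongs to the job. Leave any orange look-alike of the spatula alone.

How it is judged:
By the outcome, as a careful person would: the job done as asked, in the order asked, and still so for the second after the job is handed in, with the robot touching nothing.
It also fails if it takes over 67 s, if anything falls off the work surface, if the arm or the gripper's body presses on something with over 40 N, if the wrist force passes 120 N, or if a joint passes its speed limit or range.

## Working session

There is one attempt and no reset: what is moved stays moved. The work goes in short steps, Python scripts to look and compute and a shell command to move; the robot and the scene stay as the last step left them, time stands still between calls to the robot, and variables do not carry over. Pictures are saved under pics/ and viewed, at most 10 in all, crops included, and the job is handed in when it is done.

```bash
ls; mkdir -p pics; python3 - <<'E'
from bench import r
import cv2,numpy as np
np.set_printoptions(precision=4,suppress=True)
s=r.read_state();print(s)
ims=[]
for n in("top","side"):
    c=r.camera(n);print(n,c["camera_matrix"],c["xyz"],c["attitude"])
    cv2.imwrite(f"pics/{n}0.png",c["img"][:,:,::-1])
    for t in("cabinet","spatula","glaze_jar","bisque_bowl","guide_batten","top_knob"):
        for d in r.outline_of(t,n): print(t,d["score"],d["bbox"])
E
```

```text
pics
{'time': 0.0, 'joint_positions': array([ 1.1924,  0.3328, -0.0647,  1.461 ,  0.0216,  1.3499, -0.0885]), 'joint_vel': array([-0.0011, -0.0004,  0.0012,  0.0005, -0.0004,  0.0001,  0.0022]), 'joint_torque': array([ -0.0016, -62.3262,   0.0233, -38.9892,  -0.0614,   0.0397,
         0.0002]), 'ee_pos': array([ 0.2176, -0.5855,  0.2327]), 'eef_rot': array([ 0.9842,  0.177 , -0.0001, -0.0007]), 'ft_force': array([ 0.2234,  0.7745, -0.6209]), 'torque': array([ 0.0518,  0.0169, -0.0056]), 'grip_force': 0.0, 'width': 0.08680043441652799}
top [[469.4593   0.     328.9515]
 [  0.     469.4593 239.5185]
 [  0.       0.       1.    ]] [ 0.4202 -0.0065  1.3804] [ 0.7146 -0.6978  0.0325 -0.0365]
cabinet 0.82 [328.6, 126.2, 136.8, 124.9]
spatula 0.88 [381.4, 261.6, 57.5, 28.2]
spatula 0.8 [433.7, 291.4, 50.6, 48.9]
glaze_jar 0.81 [449.5, 215.1, 29.4, 29.5]
glaze_jar 0.45 [327.7, 179.4, 120.6, 15.6]
bisque_bowl 0.85 [202.7, 282.0, 31.6, 39.7]
guide_batten 0.92 [200.7, 226.5, 15.0, 68.2]
top_knob 0.83 [326.8, 178.7, 124.4, 20.5]
side [[480.6731   0.     322.7254]
 [  0.     480.6731 242.0957]
 [  0.       0.       1.    ]] [0.0541 0.5447 1.0343] [-0.3381  0.8755 -0.3188  0.1323]
cabinet 0.8 [240.3, 203.4, 174.1, 182.9]
spatula 0.97 [384.0, 262.5, 62.4, 28.2]
spatula 0.64 [442.5, 244.6, 22.4, 52.4]
glaze_jar 0.85 [387.6, 194.2, 27.9, 36.6]
bisque_bowl 0.71 [261.9, 408.9, 46.7, 52.5]
bisque_bowl 0.59 [204.9, 378.9, 58.3, 59.7]
guide_batten 0.71 [202.5, 378.8, 60.4, 66.1]
top_knob 0.56 [278.5, 209.3, 94.7, 87.2]
```

```bash
python3 - <<'E'
import cv2,numpy as np
a=cv2.imread("pics/top0.png")[50:350,150:550];cv2.imwrite("pics/t1.png",cv2.resize(a,None,fx=2,fy=2,interpolation=cv2.INTER_CUBIC))
a=cv2.imread("pics/side0.png")[90:450,110:510];cv2.imwrite("pics/s1.png",cv2.resize(a,None,fx=1.66,fy=1.66,interpolation=cv2.INTER_CUBIC))
E
```

```text
(no output)
```

View pics/t1.png

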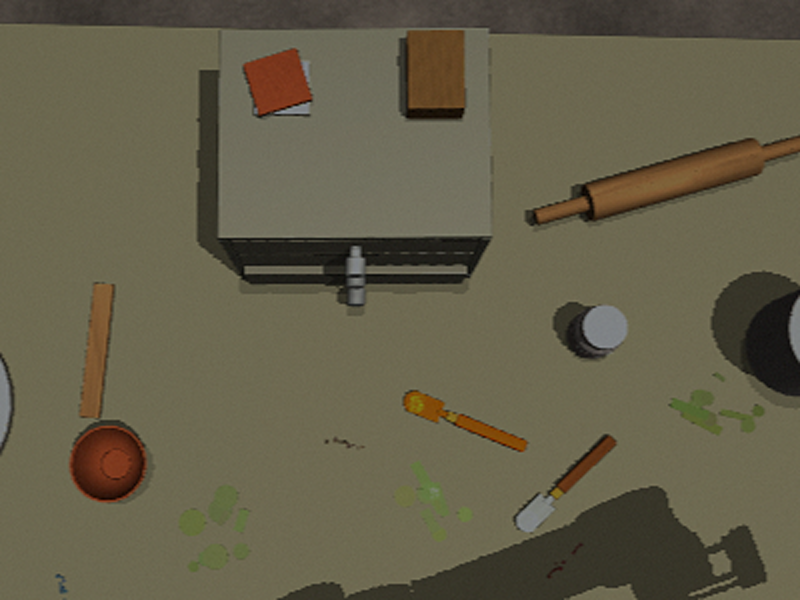

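View pics/s1.png

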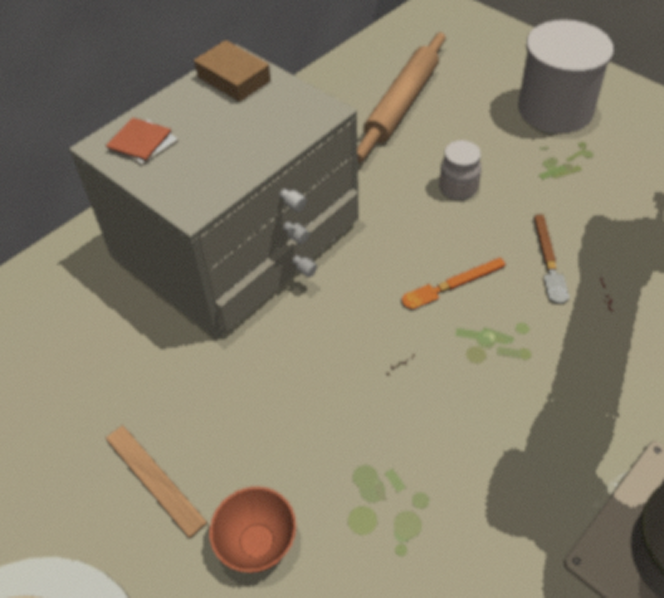

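The picks in the top picture are:
- **Orange item at (381,262):** all orange, blade included, so it is the look-alike.
- **Item at (434,291):** brown handle, brass ferrule and steel blade, which fits the description. It is the spatula.

The bottom drawer seems to stand slightly out, but I'll confirm that by feel.

```bash
cat > h.py <<'E'
from bench import r
import cv2,numpy as np
from scipy.spatial.transform import Rotation as R
np.set_printoptions(precision=4,suppress=True)
def ray(c,uv,z):
    d=R.from_quat(c["attitude"]).apply(np.linalg.solve(c["camera_matrix"],[uv[0],uv[1],1.]))
    return c["xyz"]+d*(z-c["xyz"][2])/d[2]
def proj(c,P):
    q=R.from_quat(c["attitude"]).inv().apply(np.asarray(P)-c["xyz"])@c["camera_matrix"].T
    return q[...,:2]/q[...,2:]
def st():
    s=r.read_state();m=R.from_quat(s["eef_rot"]).as_matrix()
    print("t",round(s["time"],2),"tcp",s["ee_pos"],"xdir deg",np.degrees(np.arctan2(m[1,0],m[0,0])).round(2),"tilt",m[2],"F",s["ft_force"],"w",round(s["width"],4),"g",round(s["grip_force"],1));return s
def spat(cam,near,z=.006):
    c=r.camera(cam)
    L=[d for d in r.outline_of("spatula",cam)]
    if not L: print("none");return c
    d=min(L,key=lambda d:np.hypot(d["bbox"][0]-proj(c,[near])[0][0],d["bbox"][1]-proj(c,[near])[0][1]))
    v,u=np.nonzero(d["mask"]);P=np.array([ray(c,p,z)[:2] for p in zip(u,v)])
    m=P.mean(0);a=np.linalg.svd(P-m,full_matrices=False)[2][0];t=(P-m)@a
    # mean width each end -> blade end is wider
    w=(P-m)@[-a[1],a[0]];
    if np.ptp(w[t>.3*t.max()])<np.ptp(w[t<.3*t.min()]): a=-a;t=-t
    o=m+a*(t.max()+t.min())/2
    print(cam,d["score"],"origin",o,"len",np.ptp(t),"dir deg",np.degrees(np.arctan2(a[1],a[0])));return c
E
python3 - <<'E'
from h import *
from scipy.optimize import least_squares
T=r.camera("top");S=r.camera("side")
for cam in("top","side"): spat(cam,[.27,-.31,0])
obj=np.array([[0,.17,.245],[0,-.17,.245],[.27,.17,.245],[.27,-.17,.245]])
pt=np.array([[219,237],[491,237],[219,28],[489,28]])/2+[150,50]
ps=np.array([[193,237],[357,110],[72,148]])/1.66+[110,90]
def W(p,o): return R.from_euler('z',p[2]).apply(o)+[p[0],p[1],0]
f=lambda p:np.r_[(proj(T,W(p,obj))-pt).ravel(),(proj(S,W(p,obj[:3]))-ps).ravel()]
q=least_squares(f,[.6,0,0]);print(q.x,np.degrees(q.x[2]),q.fun.round(1))
for k in(.051,.123,.195):
  for o in(0,.014): print(k,o,proj(S,W(q.x,np.array([[-.038-o,0,k]]))),proj(T,W(q.x,np.array([[-.038-o,0,k]]))))
a=T["img"][260:325,400:470,::-1];b=S["img"][190:290,150:320,::-1]
cv2.imwrite("pics/c1.png",np.hstack([cv2.resize(a,(390,362),interpolation=2)[:362],cv2.resize(b,(410,362),interpolation=2)[:,:]]))
E
```

```text
top 0.76 origin [ 0.411  -0.3012] len 0.19068377143472645 dir deg 134.61469494196373
side 0.63 origin [ 0.409  -0.2999] len 0.19300440527884716 dir deg 134.33228791030268
[0.7044 0.0093 0.0285] 1.635793498309636 [-1.   1.5  0.9  0.7  0.1  1.  -0.1  0.2 -1.1 -1.6  0.5 -1.3 -1.7 -1. ]
0.051 0 [[295.4888 250.1145]] [[327.981  199.1811]]
0.051 0.014 [[299.3664 252.7597]] [[328.0018 204.0006]]
0.123 0 [[293.809  232.0942]] [[327.8071 194.3312]]
0.123 0.014 [[297.8535 234.7688]] [[327.8289 199.4166]]
0.195 0 [[291.971  212.3768]] [[327.6125 188.9039]]
0.195 0.014 [[296.1973 215.0746]] [[327.6354 194.2862]]
```

View pics/c1.png

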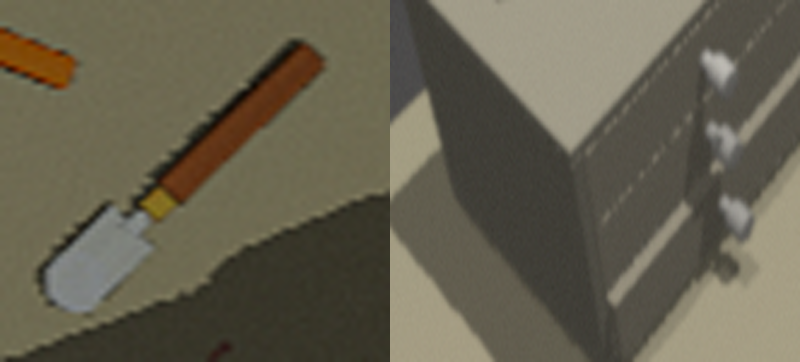

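Confirmed in the crop: the left half shows a brown handle, brass ferrule and steel blade, with the blade towards lower left, so this is the real spatula. Its origin is (0.410, -0.300), pointing 134.5°. The cabinet is at (0.704, 0.009), turned 1.6°.

The gripper body would hit the upper knobs if the fingers reached the lower ones. I'll grip the spatula and push with its handle butt instead.

```bash

python3 -m pendant '[[0.0286,-0.0186,0,0],[0.0286,-0.0186,0,0],[0.0286,-0.0186,0,0],[0.0286,-0.0186,0,0],[0.0286,-0.0186,0,0],[0.0286,-0.0186,0,0],[0.0286,-0.0186,0,0],[0.0286,-0.0186,0,0]]' 0.6 20
python3 -m pendant '[[0.0286,-0.0186,0,0],[0.0286,-0.0186,0,0],[0,0,0,-0.124],[0,0,0,-0.124],[0,0,0,-0.124],[0,0,0,-0.124],[0,0,0,-0.124],[0,0,0,-0.124]]'
python3 -m pendant '[[0,0,0,-0.124],[0,0,0,-0.124],[0,0,0,-0.124],[0,0,0,-0.124],[0,0,0,-0.124],[0,0,0,-0.124],[0,0,0,-0.124],[0,0,0,-0.124]]'
python3 -m pendant '[[0,0,0.03,-0.124],[0,0,0.03,-0.124],[0,0,0.03,0],[0,0,0.02,0],[0,0,0,0]]'
python3 -c "
from h import *
s=st()"
```

```text
time: 1.67
ee_pos: [0.3811, -0.3653, 0.2338]
eef_rot: [0.984, 0.177, 0.0, 0.0]
ft_force: [0.3, -0.2, 0.1]
width: 0.0536
grip_force: 0.0
time: 2.33
ee_pos: [0.4211, -0.3119, 0.2337]
eef_rot: [0.851, 0.525, 0.0, 0.0]
ft_force: [0.4, -0.3, -0.0]
width: 0.0524
grip_force: 0.0
time: 3.0
ee_pos: [0.421, -0.3119, 0.2336]
eef_rot: [0.498, 0.867, -0.0, 0.0]
ft_force: [-1.5, -0.1, -0.1]
width: 0.0524
grip_force: 0.0
time: 3.42
ee_pos: [0.4188, -0.3105, 0.1195]
eef_rot: [0.39, 0.921, 0.001, -0.003]
ft_force: [-1.1, 0.3, -0.0]
width: 0.0523
grip_force: 0.0
t 3.42 tcp [ 0.4188 -0.3105  0.1195] xdir deg 134.06 tilt [ 0.0064 -0.0009 -1.    ] F [-1.0533  0.2708 -0.0456] w 0.0523 g 0.0
```

```bash

python3 -m pendant '[[0,0,0.03,0],[0,0,0.03,0],[0,0,0.03,0],[0,0,0.01,0],[0,0,0.006,0],[0,0,0,0]]'
python3 -m pendant '[[0,0,0,0],[0,0,0,0],[0,0,0,0],[0,0,0,0],[0,0,0,0],[0,0,0,0]]' 0 40
python3 -m pendant '[[0,0,-0.02,0],[0,0,-0.03,0],[0,0,-0.03,0],[0,0,0,0]]'
python3 -c "
from h import *
s=st();c=spat('side',[.41,-.3,.09],.09)
cv2.imwrite('pics/g1.png',cv2.resize(c['img'][180:330,330:530,::-1],None,fx=3,fy=3))"
```

```text
time: 3.92
ee_pos: [0.4213, -0.3121, 0.018]
eef_rot: [0.39, 0.921, 0.0, -0.0]
ft_force: [0.3, 0.6, 0.3]
width: 0.0523
grip_force: 0.0
time: 4.42
ee_pos: [0.4212, -0.3121, 0.0179]
eef_rot: [0.39, 0.921, -0.0, 0.0]
ft_force: [-0.4, -0.2, -0.8]
width: 0.02
grip_force: 0.0
time: 4.75
ee_pos: [0.4237, -0.3135, 0.1031]
eef_rot: [0.39, 0.921, -0.001, 0.004]
ft_force: [0.8, -0.6, -1.1]
width: 0.0163
grip_force: 40.0
t 4.75 tcp [ 0.4237 -0.3135  0.1031] xdir deg 134.07 tilt [-0.0078  0.0011 -1.    ] F [ 0.757  -0.623  -1.0718] w 0.0163 g 40.0
side 0.54 origin [ 0.3865 -0.2746] len 0.1248619096706732 dir deg 132.92214288976422
```

View pics/g1.png

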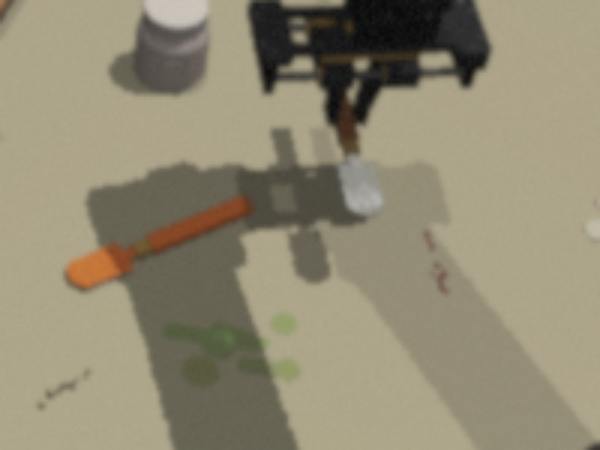

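The spatula is in the jaws and the blade at about (451,250) looks level. The fingers may only have closed after the lift began, so I'll set it down and regrip deeper.

```bash

python3 -m pendant '[[0,0,0.03,0],[0,0,0.03,0],[0,0,0.016,0],[0,0,0.005,0],[0,0,0,0],[0,0,0,0]]'
python3 -m pendant '[[0,0,0,0],[0,0,0,0],[0,0,0.007,0],[0,0,0,0]]' 0.4 40
python3 -m pendant '[[0,0,0,0],[0,0,0,0],[0,0,0,0],[0,0,0,0],[0,0,0,0],[0,0,0,0],[0,0,0,0]]' 0 40
python3 -m pendant '[[0,0,-0.01,0],[0,0,-0.03,0],[0,0,-0.03,0],[0,0,0,0],[0,0,0,0]]'
python3 -c "
from h import *
s=st();c=spat('side',[.36,-.25,.09],.09);c=spat('top',[.36,-.25,.09],.09)"
```

```text
time: 5.35
ee_pos: [0.4201, -0.3113, 0.0151]
eef_rot: [0.39, 0.921, 0.0, -0.001]
ft_force: [-0.7, -0.4, -1.5]
width: 0.0175
grip_force: 40.0
time: 5.68
ee_pos: [0.4221, -0.3125, 0.0113]
eef_rot: [0.39, 0.921, -0.001, 0.001]
ft_force: [-5.8, 5.1, 27.4]
width: 0.0319
grip_force: 13.4
time: 6.27
ee_pos: [0.4229, -0.3132, 0.0114]
eef_rot: [0.39, 0.921, -0.001, 0.002]
ft_force: [-1.7, 0.7, 20.4]
width: 0.0173
grip_force: 44.1
time: 6.68
ee_pos: [0.4217, -0.3125, 0.0807]
eef_rot: [0.39, 0.921, -0.001, 0.001]
ft_force: [-0.4, 0.6, -1.7]
width: 0.0175
grip_force: 40.0
t 6.68 tcp [ 0.4217 -0.3125  0.0807] xdir deg 134.05 tilt [-0.0029  0.0001 -1.    ] F [-0.3592  0.6217 -1.6587] w 0.0175 g 40.0
side 0.66 origin [ 0.3781 -0.2611] len 0.11964186916395439 dir deg 134.07213851462748
top 0.82 origin [ 0.3773 -0.2641] len 0.10288628459859799 dir deg 133.7799337792147
```

```bash

python3 -m pendant '[[0,0,0,-0.1186],[0,0,0,-0.1186],[0,0,0,-0.1186],[0,0,0,-0.1186],[0,0,0,-0.1186],[0,0,0,-0.1186],[0,0,0,-0.1186]]'
python3 -m pendant '[[-0.0137,0.0314,-0.0047,0],[-0.0137,0.0314,-0.0047,0],[-0.0137,0.0314,-0.0047,0],[-0.0137,0.0314,-0.0047,0],[-0.0137,0.0314,-0.0047,0]]'
python3 -m pendant '[[-0.0137,0.0314,-0.0047,0],[-0.0137,0.0314,-0.0047,0],[-0.0137,0.0314,-0.0047,0],[-0.0137,0.0314,-0.0047,0],[-0.0137,0.0314,-0.0047,0],[0,0,0,0],[0,0,0,0]]'
python3 -c "
from h import *
s=st();c=r.camera('side')
cv2.imwrite('pics/p1.png',cv2.resize(c['img'][150:330,200:440,::-1],None,fx=3,fy=3))"
```

```text
time: 7.47
ee_pos: [0.4205, -0.3114, 0.0784]
eef_rot: [-0.017, 1.0, 0.001, -0.001]
ft_force: [-0.4, -0.2, -1.9]
width: 0.0171
grip_force: 40.0
time: 7.88
ee_pos: [0.4848, -0.1513, 0.1023]
eef_rot: [-0.014, 1.0, 0.0, -0.001]
ft_force: [0.6, -1.0, -1.1]
width: 0.0176
grip_force: 40.0
time: 8.47
ee_pos: [0.5489, 0.0084, 0.1257]
eef_rot: [-0.016, 1.0, 0.001, -0.001]
ft_force: [0.2, -1.7, -1.4]
width: 0.0176
grip_force: 40.0
t 8.47 tcp [0.5489 0.0084 0.1257] xdir deg -178.12 tilt [ 0.001   0.0014 -1.    ] F [ 0.2135 -1.6522 -1.427 ] w 0.0176 g 40.0
```

View pics/p1.png

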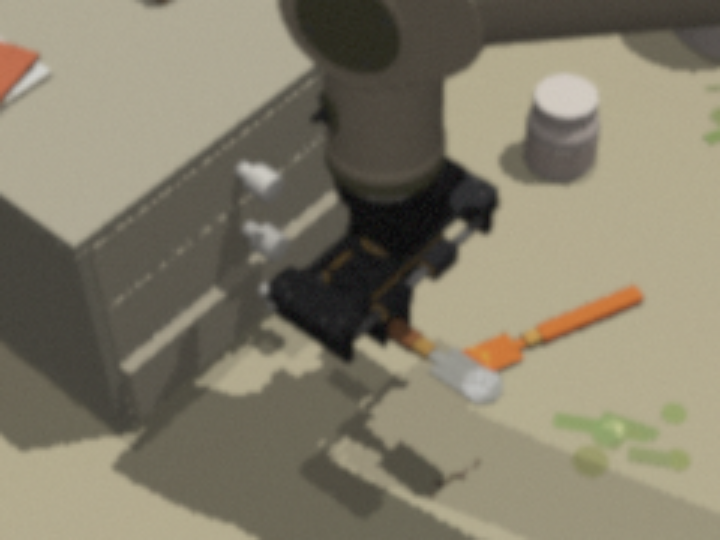

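The picture shows the butt facing the middle knob (about (265,238) in the crop) and the blade pointing back towards the robot. I'll feel for the middle drawer first.

```bash

python3 -m pendant '[[-0.012,-0.003,-0.002,0],[-0.012,0,0,0],[-0.004,0,0,0],[0,0,0,0]]'
python3 -m pendant '[[-0.003,0,0,0],[-0.002,0,0,0]]'
python3 -m pendant '[[-0.003,0,0,0],[-0.002,0,0,0]]'
python3 -m pendant '[[-0.002,0,0,0],[-0.001,0,0,0]]'

```

```text
time: 8.85
ee_pos: [0.5771, 0.0024, 0.1277]
eef_rot: [-0.013, 1.0, 0.0, -0.001]
ft_force: [-0.7, 0.8, -0.9]
width: 0.0176
grip_force: 40.0
time: 9.02
ee_pos: [0.5817, 0.0033, 0.1282]
eef_rot: [-0.014, 1.0, -0.0, -0.0]
ft_force: [-0.3, 0.2, -0.3]
width: 0.0179
grip_force: 40.0
time: 9.18
ee_pos: [0.5872, 0.0038, 0.1286]
eef_rot: [-0.014, 1.0, -0.0, 0.0]
ft_force: [1.5, -0.2, -0.5]
width: 0.0174
grip_force: 40.0
time: 9.35
ee_pos: [0.5903, 0.0041, 0.1286]
eef_rot: [-0.014, 1.0, -0.0, 0.0]
ft_force: [-0.6, -0.3, -1.4]
width: 0.0179
grip_force: 40.0
```

```bash

python3 -m pendant '[[-0.002,0,0,0],[0,0,0,0]]'
python3 -m pendant '[[-0.002,0,0,0],[0,0,0,0]]'
python3 -m pendant '[[-0.002,0,0,0],[0,0,0,0]]'

```

```text
time: 9.52
ee_pos: [0.5924, 0.0041, 0.1286]
eef_rot: [-0.014, 1.0, 0.0, 0.0]
ft_force: [-0.0, -0.2, -0.4]
width: 0.0175
grip_force: 40.0
time: 9.68
ee_pos: [0.5931, 0.0042, 0.1281]
eef_rot: [-0.014, 1.0, -0.0, -0.001]
ft_force: [-4.3, 0.0, 1.0]
width: 0.018
grip_force: 40.0
time: 9.85
ee_pos: [0.5933, 0.0042, 0.1274]
eef_rot: [-0.014, 1.0, -0.0, -0.003]
ft_force: [-13.6, -0.6, 4.1]
width: 0.0176
grip_force: 40.0
```

The middle knob stops dead at TCP x = 0.593, so that drawer is home. Next is the bottom one.

```bash

python3 -m pendant '[[0.02,0,0,0],[0.018,0,0,0],[0,0,0.025,0],[0,0,0.025,0],[0,0,0.023,0],[0,0,0,0]]'
python3 -m pendant '[[-0.01,0,0,0],[-0.006,0,0,0],[0,0,0,0]]'
python3 -m pendant '[[-0.003,0,0,0],[-0.003,0,0,0]]'
python3 -m pendant '[[-0.003,0,0,0],[-0.003,0,0,0]]'

```

```text
time: 10.35
ee_pos: [0.5555, 0.0027, 0.0516]
eef_rot: [-0.014, 1.0, 0.0, -0.003]
ft_force: [-1.4, -0.8, -1.4]
width: 0.0174
grip_force: 40.0
time: 10.6
ee_pos: [0.5758, 0.0038, 0.0568]
eef_rot: [-0.014, 1.0, 0.0, 0.001]
ft_force: [-0.2, -0.8, -0.8]
width: 0.0177
grip_force: 40.0
time: 10.77
ee_pos: [0.5805, 0.0038, 0.0562]
eef_rot: [-0.014, 1.0, -0.0, 0.0]
ft_force: [-0.0, 0.3, -0.8]
width: 0.0174
grip_force: 40.0
time: 10.93
ee_pos: [0.586, 0.0039, 0.0557]
eef_rot: [-0.014, 1.0, -0.0, -0.0]
ft_force: [-2.5, -0.8, 1.1]
width: 0.0178
grip_force: 40.0
```

```bash

python3 -m pendant '[[-0.003,0,0,0],[0,0,0,0]]'
python3 -m pendant '[[-0.003,0,0,0],[0,0,0,0]]'
python3 -m pendant '[[-0.003,0,0,0],[0,0,0,0]]'
python3 -m pendant '[[-0.002,0,0,0],[0,0,0,0]]'

```

```text
time: 11.1
ee_pos: [0.5898, 0.004, 0.0557]
eef_rot: [-0.014, 1.0, 0.0, 0.0]
ft_force: [-1.1, -0.2, -0.4]
width: 0.0173
grip_force: 40.0
time: 11.27
ee_pos: [0.5925, 0.0041, 0.0555]
eef_rot: [-0.014, 1.0, 0.0, 0.0]
ft_force: [-0.3, -0.2, -0.2]
width: 0.0177
grip_force: 40.0
time: 11.43
ee_pos: [0.5933, 0.0041, 0.0547]
eef_rot: [-0.014, 1.0, -0.0, -0.002]
ft_force: [-9.9, 0.4, 3.1]
width: 0.0176
grip_force: 40.0
time: 11.6
ee_pos: [0.5935, 0.0042, 0.0541]
eef_rot: [-0.014, 1.0, -0.0, -0.004]
ft_force: [-16.2, -1.2, 4.1]
width: 0.0176
grip_force: 40.0
```

The bottom drawer moved in under about 3 N and stopped at the same x (0.5935), so both are home. I'll lay the spatula down parallel to the slot, clear of everything.

```bash

python3 -m pendant '[[0.03,0,0,0],[0.038,0,0,0],[0,0,-0.03,0],[0,0,-0.02,0.12],[0,0,0,0.121],[0,0,0,0.121],[0,0,0,0.121],[0,0,0,0.121]]'
python3 -m pendant '[[0,0,0,0.121],[0,0,0,0.121],[0,0,0,0.121],[0,0,0,0.121],[0,0,0,0.121],[0,0,0,0.121],[0,0,0,0.121],[0,0,0,0.121]]'
python3 -m pendant '[[0.033,-0.02,0,0],[0.033,-0.02,0,0],[0.033,-0.02,0,0],[0,0,0.03,0],[0,0,0.02,0],[0,0,0,0]]'

```

```text
time: 12.27
ee_pos: [0.5296, 0.0023, 0.106]
eef_rot: [0.287, 0.958, 0.0, 0.001]
ft_force: [-0.4, -0.1, -0.7]
width: 0.0174
grip_force: 40.0
time: 12.93
ee_pos: [0.5296, 0.0024, 0.1058]
eef_rot: [0.7, 0.715, 0.0, 0.0]
ft_force: [-0.0, -0.9, -0.4]
width: 0.0177
grip_force: 40.0
time: 13.43
ee_pos: [0.4644, 0.0996, 0.0527]
eef_rot: [0.697, 0.717, -0.002, -0.001]
ft_force: [-1.5, 0.0, -0.8]
width: 0.0174
grip_force: 40.0
```

```bash

python3 -m pendant '[[0,0,0.03,0],[0,0,0.008,0],[0,0,0.004,0],[0,0,0,0]]'
python3 -m pendant '[[0,0,0,0],[0,0,0,0],[0,0,0,0],[0,0,0,0]]' 0.6
python3 -m pendant '[[0,0,-0.02,0],[0,0,-0.04,0],[0,0,-0.04,-0.12],[0,0,-0.04,-0.12],[0,0,-0.04,-0.12],[0,0,-0.04,-0.12],[0,0,-0.04,-0.12],[0,0,0,-0.12]]'
python3 -m pendant '[[0,0,0,-0.121],[0,0,0,-0.121],[0,0,0,-0.121],[0,0,0,-0.121],[0,0,0,-0.121],[0,0,0,-0.121],[0,0,0,-0.121]]'
python3 -c "
from h import *
s=st();c=spat('top',[.46,.12,0]);c=spat('side',[.46,.12,0])"
```

```text
time: 13.77
ee_pos: [0.4665, 0.0995, 0.0137]
eef_rot: [0.698, 0.717, -0.0, -0.0]
ft_force: [0.3, -0.4, -0.3]
width: 0.0178
grip_force: 40.0
time: 14.1
ee_pos: [0.4671, 0.0997, 0.0143]
eef_rot: [0.697, 0.717, 0.0, 0.0]
ft_force: [0.6, 0.1, -0.6]
width: 0.0368
grip_force: 0.0
time: 14.77
ee_pos: [0.469, 0.1007, 0.2817]
eef_rot: [0.397, 0.918, 0.003, 0.005]
ft_force: [0.5, -0.1, 1.0]
width: 0.052
grip_force: 0.0
time: 15.35
ee_pos: [0.4664, 0.0997, 0.2739]
eef_rot: [-0.015, 1.0, -0.0, 0.0]
ft_force: [-0.2, 0.3, -0.4]
width: 0.0523
grip_force: 0.0
t 15.35 tcp [0.4664 0.0997 0.2739] xdir deg -178.3 tilt [-0.0006 -0.0002 -1.    ] F [-0.1611  0.319  -0.4163] w 0.0523 g 0.0
top 0.98 origin [ 0.4955 -0.1532] len 0.18945987793784574 dir deg 69.49942396188395
side 0.78 origin [0.4636 0.1184] len 0.1901611530781252 dir deg 91.58706543525425
```

```bash

python3 -m pendant '[[-0.0348,-0.0162,0,0],[-0.0348,-0.0162,0,0],[-0.0348,-0.0162,0,0],[-0.0348,-0.0162,0,0],[-0.0348,-0.0162,0,0],[-0.0348,-0.0162,0,0],[0,0,0,0],[0,0,0,0]]'
python3 -m pendant '[[0,0,0.03,0],[0,0,0.03,0],[0,0,0.015,0],[0,0,0.005,0],[0,0,0,0]]'
python3 -m pendant '[[0,0,0,0],[0,0,0,0],[0,0,0,0],[0,0,0,0],[0,0,0,0],[0,0,0,0]]' 0 50
python3 -c "
from h import *
s=st()"
```

```text
time: 16.22
ee_pos: [0.6785, 0.0061, 0.2712]
eef_rot: [-0.009, 1.0, 0.0, -0.001]
ft_force: [0.2, -0.5, -0.2]
width: 0.0523
grip_force: 0.0
time: 16.63
ee_pos: [0.6765, 0.0078, 0.1931]
eef_rot: [-0.011, 1.0, -0.0, -0.001]
ft_force: [0.3, 0.3, 2.0]
width: 0.0522
grip_force: 0.0
time: 17.13
ee_pos: [0.6778, 0.0107, 0.1946]
eef_rot: [-0.013, 1.0, 0.002, 0.001]
ft_force: [0.8, 6.9, 2.8]
width: 0.0246
grip_force: 50.0
t 17.13 tcp [0.6778 0.0107 0.1946] xdir deg -178.51 tilt [-0.0019  0.0037 -1.    ] F [0.7562 6.9266 2.7688] w 0.0246 g 50.0
```

```bash

python3 -m pendant '[[0.004,0.002,0,0],[0.005,0,0,0],[0.006,0,0,0],[0.01,0,0,0]]'
python3 -m pendant '[[0.016,0,0,0],[0.02,0,0,0],[0.02,0,0,0],[0.02,0,0,0],[0.02,0,0,0],[0.02,0,0,0]]'
python3 -m pendant '[[0.015,0,0,0],[0.01,0,0,0],[0.004,0,0,0],[0.003,0,0,0],[0,0,0,0]]'
```

```text
time: 17.47
ee_pos: [0.6534, 0.01, 0.1946]
eef_rot: [-0.012, 1.0, 0.001, 0.002]
ft_force: [3.8, 3.9, 3.7]
width: 0.0244
grip_force: 50.0
time: 17.97
ee_pos: [0.5364, 0.0068, 0.1945]
eef_rot: [-0.012, 1.0, 0.0, 0.002]
ft_force: [3.1, 2.8, 6.8]
width: 0.0249
grip_force: 50.0
time: 18.38
ee_pos: [0.5077, 0.006, 0.1946]
eef_rot: [-0.012, 1.0, 0.001, 0.005]
ft_force: [18.6, 5.0, -7.8]
width: 0.0247
grip_force: 50.0
```

```bash

python3 -m pendant '[[-0.003,0,0,0],[0,0,0,0],[0,0,0,0],[0,0,0,0]]' 0.6 20
python3 -m pendant '[[0,0,-0.03,0],[0,0,-0.04,0],[0,0,-0.03,0.12],[0,0,0,0.12],[0,0,0,0.12],[0,0,0,0.12],[0,0,0,0.12],[0,0,0,0.12]]'
python3 -m pendant '[[0,0,0,0.121],[0,0,0,0.121],[0,0,0,0.121],[0,0,0,0.121],[0,0,0,0.121],[0,0,0,0.121],[0,0,0,0.121]]'
python3 -m pendant '[[0.026,-0.014,0,0],[0.026,-0.014,0,0],[0.026,-0.013,0,0],[0,0,0,0],[0,0,0,0]]'
python3 -c "
from h import *
s=st();c=r.camera('top');v=R.from_euler('z',1.63,degrees=True)
C=np.array([.7044,.0115,0])
for y in(-.105,0,.105): print(proj(c,[C+v.apply([-.086,y,.171])]))
cv2.imwrite('pics/d1.png',cv2.resize(c['img'][140:290,240:420,::-1],None,fx=4,fy=4,interpolation=2))
for cam in ('top','side'):
  c=r.camera(cam)
  for t in('slot','spatula'):
    for d in r.outline_of(t,cam): print(cam,t,d['score'],d['bbox'])
spat('side',[.46,.12,0])"
```

```text
time: 18.72
ee_pos: [0.507, 0.0049, 0.1931]
eef_rot: [-0.011, 1.0, -0.0, -0.001]
ft_force: [-0.1, -0.9, 0.3]
width: 0.0441
grip_force: 0.0
time: 19.38
ee_pos: [0.5071, 0.0051, 0.2933]
eef_rot: [0.344, 0.939, -0.0, -0.0]
ft_force: [0.4, 0.5, -0.4]
width: 0.0521
grip_force: 0.0
time: 19.97
ee_pos: [0.5071, 0.0051, 0.2932]
eef_rot: [0.7, 0.714, -0.0, -0.0]
ft_force: [0.9, -0.3, -0.1]
width: 0.0519
grip_force: 0.0
time: 20.38
ee_pos: [0.4637, 0.0832, 0.2936]
eef_rot: [0.697, 0.718, -0.0, 0.0]
ft_force: [0.9, -0.6, -0.7]
width: 0.0523
grip_force: 0.0
t 20.38 tcp [0.4637 0.0832 0.2936] xdir deg 91.71 tilt [-0.0009  0.0001 -1.    ] F [ 0.9459 -0.585  -0.7472] w 0.0523 g 0.0
[[367.2117 208.7102]]
[[326.8949 208.9136]]
[[286.6062 209.1169]]
top slot 0.76 [329.6, 212.6, 121.5, 86.0]
top spatula 0.95 [380.5, 260.6, 60.3, 31.9]
top spatula 0.55 [320.2, 269.3, 12.9, 7.2]
side slot 0.85 [301.7, 232.9, 146.6, 118.5]
side spatula 0.67 [322.4, 331.9, 59.0, 55.9]
side spatula 0.66 [384.6, 261.1, 59.1, 27.3]
side spatula 0.3 [263.4, 204.6, 219.3, 182.8]
side 0.71 origin [0.4637 0.1192] len 0.1916766727427595 dir deg 91.53910764833225
```

View pics/d1.png

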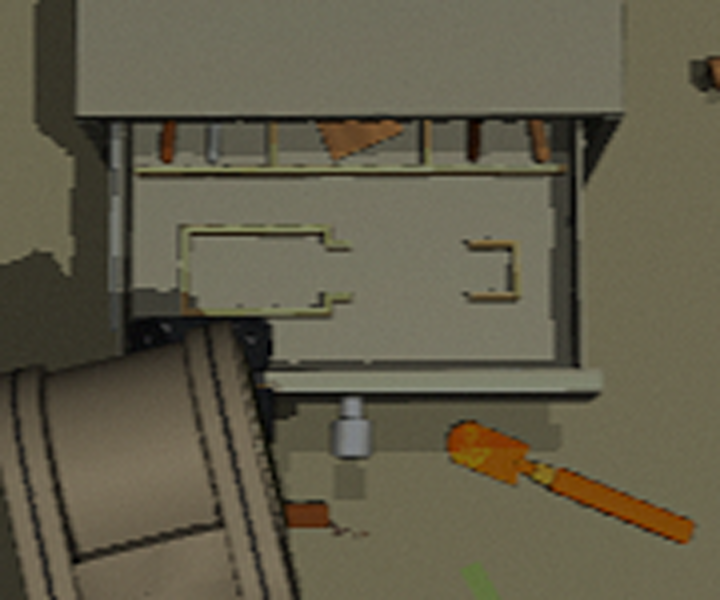

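The open drawer shows the compartment at crop (190..513, 235..308), with the blade bay on the left (+y) and the slot centre at about pixel (328,208). The gripper body would strike the drawer front if I picked up the spatula where it lies. With closed fingers I'll first slide it about 45 mm towards the robot.

```bash

python3 -m pendant '[[0,0,0,-0.121],[0,0,0,-0.121],[0,0,0,-0.121],[0,0,0,-0.121],[0,0,0,-0.121],[0,0,0,-0.121],[0,0,0,-0.121],[0,0,0,-0.121]]' 0 10
python3 -m pendant '[[0,0,0,-0.121],[0,0,0,-0.121],[0,0,0,-0.121],[0,0,0,-0.121],[0,0,0,-0.121],[-0.0137,0.019,0,0],[-0.0137,0.019,0,0],[0,0,0,0]]'
python3 -m pendant '[[0,0,0,0],[0,0,0,0]]'
python3 -c "
from h import *
s=st();c=r.camera('top');print([ray(c,u,.178) for u in((327.9,207.8),(287.5,207.8),(368.3,207.8))])
spat('top',[.46,.12,0])
spat('side',[.46,.12,0])"
```

```text
time: 21.5
ee_pos: [0.4645, 0.0821, 0.2935]
eef_rot: [0.281, 0.96, -0.0, -0.0]
ft_force: [0.0, -0.6, 0.8]
width: 0.0071
grip_force: 0.0
time: 22.17
ee_pos: [0.4916, 0.1242, 0.2933]
eef_rot: [-0.016, 1.0, 0.001, 0.0]
ft_force: [-0.6, 0.4, -0.2]
width: 0.0005
grip_force: 0.0
time: 22.33
ee_pos: [0.4906, 0.1205, 0.2933]
eef_rot: [-0.015, 1.0, -0.0, -0.0]
ft_force: [-0.3, -1.0, -0.0]
width: 0.0002
grip_force: 0.0
t 22.33 tcp [0.4906 0.1205 0.2933] xdir deg -178.33 tilt [ 0.0006 -0.0002 -1.    ] F [-0.3052 -0.988  -0.0278] w 0.0002 g 0.0
[array([0.6203, 0.0064, 0.178 ]), array([0.6178, 0.1111, 0.178 ]), array([ 0.6227, -0.0982,  0.178 ])]
top 0.56 origin [ 0.4956 -0.1523] len 0.19110042014495926 dir deg 69.56963226445421
side 0.64 origin [0.4638 0.1184] len 0.19015866648139162 dir deg 91.4801804553738
```

```bash

python3 -m pendant '[[0,0.003,0.03,0],[0,0,0.03,0],[0,0,0.03,0],[0,0,0.03,0],[0,0,0.03,0],[0,0,0.03,0],[0,0,0,0]]'
python3 -m pendant '[[0,0,0.03,0],[0,0,0.03,0],[0,0,0.025,0],[0,0,0.011,0],[0,0,0.004,0],[0,0,0,0]]'

```

```text
time: 23.17
ee_pos: [0.4874, 0.1226, 0.1086]
eef_rot: [-0.015, 1.0, -0.001, -0.004]
ft_force: [-1.8, -0.2, -0.5]
width: 0.0003
grip_force: 0.0
time: 23.67
ee_pos: [0.491, 0.124, 0.0142]
eef_rot: [-0.015, 1.0, -0.0, 0.0]
ft_force: [0.1, 0.2, -0.4]
width: 0.0008
grip_force: 0.0
```

```bash

python3 -m pendant '[[0.006,0,0,0],[0.006,0,0,0],[0.007,0,0,0],[0.007,0,0,0],[0.007,0,0,0],[0.007,0,0,0],[0.006,0,0,0],[0.005,0,0,0]]'
python3 -m pendant '[[0,0,0,0],[-0.01,0,0,0],[0,0,-0.035,0],[0,0,-0.035,0],[0,0,-0.035,0],[0,0,-0.035,0],[0,0,-0.035,0],[0,0,-0.035,0]]'
python3 -m pendant '[[0,0,-0.035,0],[0,0,-0.03,0],[0,0,0,0.121],[0,0,0,0.121],[0,0,0,0.121],[0,0,0,0.121],[0,0,0,0.121],[0,0,0,0.121]]' 0.7
python3 -m pendant '[[0,0,0,0.121],[0,0,0,0.121],[0,0,0,0.121],[0,0,0,0.121],[0,0,0,0.121],[0,0,0,0.121],[0,0,0,0.121],[0,0,0,0]]'
python3 -c "
from h import *
s=st()
spat('top',[.42,.12,0])
spat('side',[.42,.12,0])"
```

```text
time: 24.33
ee_pos: [0.4388, 0.1224, 0.0136]
eef_rot: [-0.015, 1.0, -0.0, 0.0]
ft_force: [0.5, 0.7, 0.7]
width: 0.0005
grip_force: 0.3
time: 25.0
ee_pos: [0.4502, 0.1227, 0.2257]
eef_rot: [-0.015, 1.0, 0.0, 0.0]
ft_force: [1.2, -0.4, -0.0]
width: 0.0006
grip_force: 0.0
time: 25.67
ee_pos: [0.4505, 0.1226, 0.2889]
eef_rot: [0.344, 0.939, 0.0, 0.0]
ft_force: [-0.3, -0.5, 1.2]
width: 0.0458
grip_force: 0.0
time: 26.33
ee_pos: [0.4504, 0.1226, 0.2888]
eef_rot: [0.7, 0.714, 0.0, -0.0]
ft_force: [1.0, -0.5, -0.3]
width: 0.0611
grip_force: 0.0
t 26.33 tcp [0.4504 0.1226 0.2888] xdir deg 91.2 tilt [ 0.0004  0.0003 -1.    ] F [ 0.9932 -0.5297 -0.3465] w 0.0611 g 0.0
top 0.6 origin [0.4343 0.0674] len 0.08937155188137594 dir deg -70.0690635348508
side 0.71 origin [0.4155 0.1148] len 0.18767613489475943 dir deg 109.6395413100458
```

```bash

python3 -m pendant '[[-0.0145,-0.018,0,0],[-0.0145,-0.018,0,0],[0,0,0.03,-0.106],[0,0,0.03,-0.106],[0,0,0.03,-0.107],[0,0,0.03,0],[0,0,0.03,0],[0,0,0,0]]' 0.7
python3 -c "
from h import *
s=st()"
```

```text
time: 27.2
ee_pos: [0.4114, 0.0921, 0.1341]
eef_rot: [0.574, 0.819, -0.002, -0.003]
ft_force: [-1.2, -0.2, -1.5]
width: 0.0611
grip_force: 0.0
t 27.2 tcp [0.4114 0.0921 0.1341] xdir deg 109.99 tilt [ 0.0018 -0.0071 -1.    ] F [-1.1625 -0.2472 -1.5295] w 0.0611 g 0.0
```

```bash

python3 -m pendant '[[0,0,0.03,0],[0,0,0.03,0],[0,0,0.03,0],[0,0,0.02,0],[0,0,0.008,0],[0,0,0.003,0],[0,0,0,0]]'
python3 -m pendant '[[0,0,0,0],[0,0,0,0],[0,0,0,0],[0,0,0,0],[0,0,0,0],[0,0,0,0],[0,0,0,0],[0,0,0,0]]' 0 40
python3 -c "
from h import *
s=st()"
```

```text
time: 27.78
ee_pos: [0.4152, 0.093, 0.0184]
eef_rot: [0.575, 0.819, 0.0, 0.0]
ft_force: [0.1, 0.1, 1.1]
width: 0.0612
grip_force: 0.0
time: 28.45
ee_pos: [0.4145, 0.0929, 0.0177]
eef_rot: [0.575, 0.818, 0.0, 0.0]
ft_force: [1.1, 0.8, 2.1]
width: 0.0172
grip_force: 39.1
t 28.45 tcp [0.4145 0.0929 0.0177] xdir deg 109.84 tilt [-0.0002  0.0002 -1.    ] F [1.1066 0.7972 2.1152] w 0.0172 g 39.1
```

```bash

python3 -m pendant '[[0,0,-0.01,0],[0,0,-0.03,0],[0,0,-0.035,0],[0,0,-0.035,0],[0,0,-0.035,0],[0,0,-0.035,0],[0,0,-0.035,0],[0,0,-0.035,0]]'
python3 -m pendant '[[0,0,-0.03,0],[0,0,0,0.106],[0,0,0,0.106],[0,0,0,0.106],[0,0,0,0],[0,0,0,0],[0,0,0,0]]'
python3 -c "
from h import *
s=st();e=s['ee_pos'];z=e[2]-.0118
for cam in('side','top'):
  c=r.camera(cam)
  print(proj(c,[e+[0,.115,-.0118]]),proj(c,[e+[0,-.075,-.0118]]))
  for d in r.outline_of('spatula',cam):
    v,u=np.nonzero(d['mask']);P=np.array([ray(c,p,z) for p in zip(u,v)])
    print(cam,d['score'],d['bbox'],'y range',P[:,1].min()-e[1],P[:,1].max()-e[1],'x',P[P[:,1]>P[:,1].max()-.03,0].mean()-e[0])
  cv2.imwrite(f'pics/h_{cam}.png',c['img'][:,:,::-1])
a=cv2.imread('pics/h_side.png')[150:330,200:440];cv2.imwrite('pics/h1.png',cv2.resize(a,None,fx=3,fy=3))"
```

```text
time: 29.12
ee_pos: [0.4135, 0.0931, 0.27]
eef_rot: [0.574, 0.819, 0.0, 0.0]
ft_force: [0.7, 0.2, -0.3]
width: 0.0172
grip_force: 39.1
time: 29.7
ee_pos: [0.4141, 0.0929, 0.2977]
eef_rot: [0.696, 0.718, -0.0, -0.0]
ft_force: [0.1, 0.5, -0.3]
width: 0.0172
grip_force: 39.1
t 29.7 tcp [0.4141 0.0929 0.2977] xdir deg 91.83 tilt [-0.0001 -0.0001 -1.    ] F [ 0.0926  0.5022 -0.3268] w 0.0172 g 39.1
[[309.0392 301.9429]] [[373.4444 243.4474]]
side 0.81 [337.0, 280.2, 62.4, 50.2] y range -0.03756978464174976 0.11549039414727374 x -0.0010188774779206211
side 0.76 [385.7, 261.2, 60.0, 28.9] y range -0.12023082266273472 0.009705541265137063 x -0.027178995004164652
[[238.6946 285.8748]] [[320.4788 287.8576]]
top 0.6 [312.9, 288.4, 24.5, 12.1] y range -0.0740178026557968 -0.03194466577502739 x -0.0001442591160172313
top 0.6 [381.3, 262.9, 57.8, 30.3] y range -0.286798683203175 -0.14628578235771866 x 0.08614797318733641
```

View pics/h1.png

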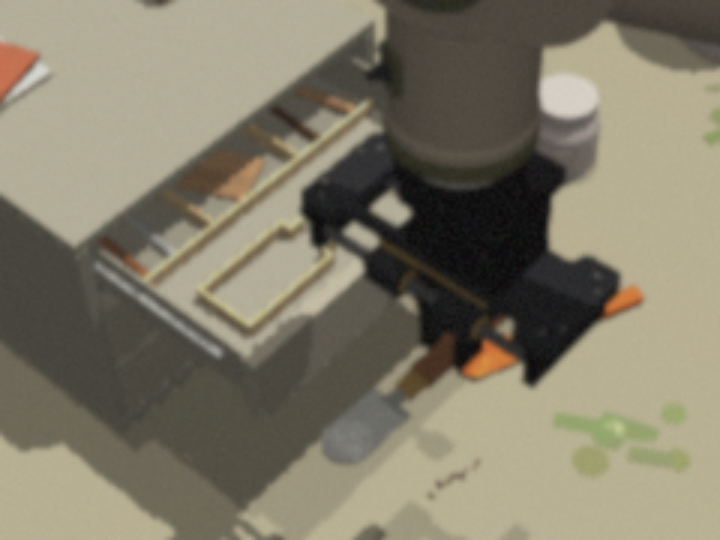

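The spatula is held level, with the tip 115 mm ahead of the TCP and the butt 74 mm behind it. The drawer is open with its compartment clear. I'll move over the slot.

```bash

python3 -m pendant '[[-0.016,0.029,0,0],[-0.016,0.029,0,0],[-0.016,0.029,0,0],[-0.016,0.029,0,0],[-0.016,0.029,0,0],[-0.016,0.029,0,0],[-0.016,0.029,0,0]]'
python3 -m pendant '[[0,0,0,0],[0,0,0.03,0],[0,0,0.02,0],[0,0,0.015,0],[0,0,0,0],[0,0,0,0]]'
python3 -c "
from h import *
s=st();e=s['ee_pos'];z=e[2]-.0118
c=r.camera('top');cv2.imwrite('pics/k_top.png',c['img'][:,:,::-1])
c=r.camera('side');a=c['img'][150:330,200:440,::-1];cv2.imwrite('pics/k1.png',cv2.resize(a,None,fx=3,fy=3))"
```

```text
time: 30.48
ee_pos: [0.6218, -0.0145, 0.2969]
eef_rot: [0.697, 0.717, -0.0, -0.0]
ft_force: [-0.3, 0.8, 0.9]
width: 0.0172
grip_force: 39.1
time: 30.98
ee_pos: [0.6202, -0.0135, 0.2322]
eef_rot: [0.697, 0.717, -0.0, -0.001]
ft_force: [-0.1, -0.0, -1.5]
width: 0.0172
grip_force: 39.1
t 30.98 tcp [ 0.6202 -0.0135  0.2322] xdir deg 91.65 tilt [ 0.0002 -0.0015 -1.    ] F [-0.1263 -0.0479 -1.4555] w 0.0172 g 39.1
```

View pics/k1.png

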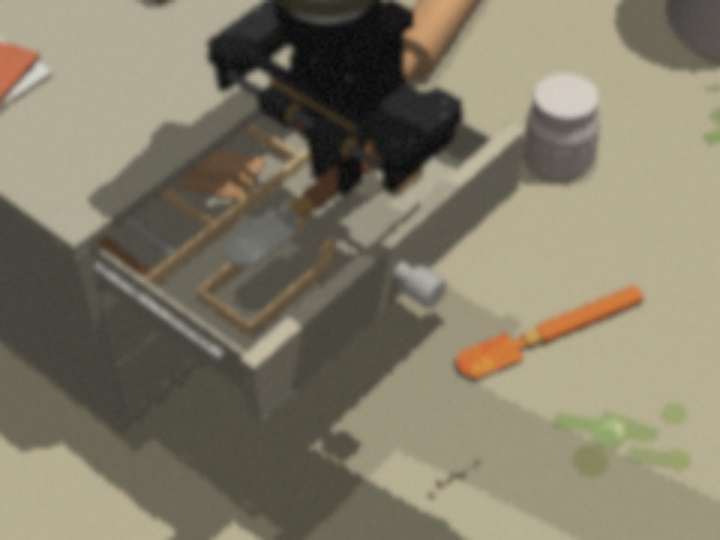

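```bash
python3 -c "
from h import *
c=r.camera('side')
print(ray(c,np.array([266.5,273])/3+[200,150],.185), 'expected',.620-.061*.0284,.008+.061)"
python3 -m pendant '[[0,0,0.015,0],[0,0,0.01,0],[0,0,0.006,0],[0,0,0,0],[0,0,0,0]]'
```

```text
[0.6139 0.0721 0.185 ] expected 0.6182676 0.069
time: 31.55
ee_pos: [0.6204, -0.0134, 0.2017]
eef_rot: [0.697, 0.717, -0.0, -0.0]
ft_force: [-0.8, 0.2, 0.4]
width: 0.0174
grip_force: 39.1
```

```bash

python3 -m pendant '[[0.002,-0.0015,0.004,0],[0,0,0.004,0],[0,0,0.002,0],[0,0,0,0]]'
python3 -m pendant '[[0,0,0.002,0],[0,0,0.001,0],[0,0,0,0]]'
python3 -c "
from h import *
s=st()"
```

```text
time: 31.88
ee_pos: [0.6191, -0.0112, 0.1913]
eef_rot: [0.697, 0.717, 0.0, 0.0]
ft_force: [2.8, 0.6, -0.9]
width: 0.0172
grip_force: 39.0
time: 32.13
ee_pos: [0.6192, -0.0115, 0.1888]
eef_rot: [0.697, 0.717, 0.0, 0.0]
ft_force: [2.6, -0.5, 0.5]
width: 0.0168
grip_force: 39.0
t 32.13 tcp [ 0.6192 -0.0115  0.1888] xdir deg 91.61 tilt [-0.0002  0.0007 -1.    ] F [ 2.5917 -0.4902  0.5457] w 0.0168 g 39.0
```

```bash

python3 -m pendant '[[0,0,0,0],[0,0,0,0],[0,0,0,0],[0,0,0,0],[0,0,0,0]]' 0.45 10
python3 -m pendant '[[0,0,-0.01,0],[0,0,-0.02,0],[0,0,-0.03,0],[0,0,-0.03,0],[0,0,-0.03,0]]'
python3 -m pendant '[[0,-0.034,0,-0],[0,-0.034,0,0],[0,-0.034,0,0],[0,-0.034,0,0],[0,-0.034,0,0],[0,-0.034,0,0],[0,0,0,0]]' 0
python3 -c "
from h import *
s=st()
for cam in('top','side'): spat(cam,[.619,.01,.177],.177)
c=r.camera('top');a=c['img'][150:270,250:410,::-1]
cv2.imwrite('pics/f1.png',cv2.resize(a,None,fx=4,fy=4,interpolation=2))"
```

```text
time: 32.55
ee_pos: [0.6188, -0.0115, 0.1885]
eef_rot: [0.697, 0.717, -0.0, -0.0]
ft_force: [0.4, 0.5, -0.7]
width: 0.0373
grip_force: 0.0
time: 32.97
ee_pos: [0.6186, -0.0114, 0.3108]
eef_rot: [0.697, 0.717, 0.0, 0.0]
ft_force: [0.5, -0.0, -0.3]
width: 0.0389
grip_force: 0.0
time: 33.55
ee_pos: [0.4109, -0.0172, 0.31]
eef_rot: [0.697, 0.717, -0.001, 0.002]
ft_force: [1.5, 0.3, 0.6]
width: 0.0032
grip_force: 0.0
t 33.55 tcp [ 0.4109 -0.0172  0.31  ] xdir deg 91.58 tilt [-0.0033  0.001  -1.    ] F [1.519  0.254  0.6336] w 0.0032 g 0.0
top 0.96 origin [0.6185 0.0101] len 0.1893160883422045 dir deg 91.05542608733187
side 0.58 origin [0.6158 0.0088] len 0.19220188892097548 dir deg 91.1927192784836
```

View pics/f1.png

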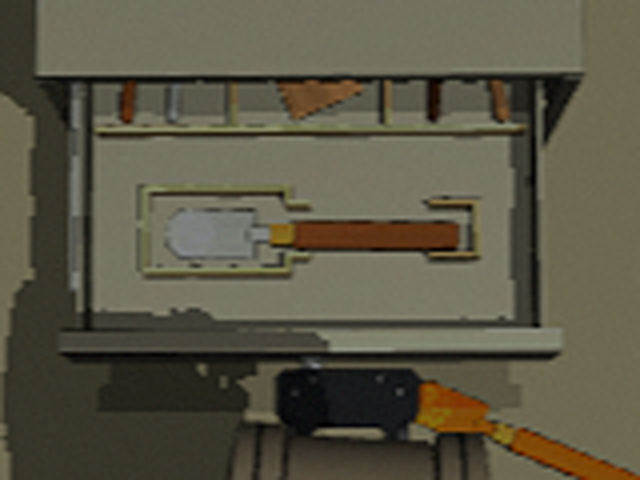

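The spatula lies flat inside the outline: blade at about (210,233) in the wide bay, handle butt at about (460,236) within its end. I'll now shut the drawer with closed fingers on the knob.

```bash

python3 -m pendant '[[0,0,0,-0.121],[0,0,0,-0.121],[0,0,0,-0.121],[0,0,0,-0.121],[0,0,0,-0.121],[0,0,0,-0.121],[0,0,0,-0.121],[0,0,0,-0.121]]' 0 50
python3 -m pendant '[[0,0.02,0,-0.121],[0,0,0,-0.121],[0,0,0.03,-0.121],[0,0,0.03,-0.121],[0,0,0.03,-0.121],[0,0,0.028,0],[0,0,0,0],[0,0,0,0]]'
python3 -c "
from h import *
s=st()"
```

```text
time: 34.47
ee_pos: [0.4158, -0.0169, 0.3082]
eef_rot: [0.28, 0.96, 0.0, -0.001]
ft_force: [-0.2, -0.2, 0.9]
width: 0.0005
grip_force: 0.0
time: 35.13
ee_pos: [0.4257, 0.0, 0.19]
eef_rot: [-0.015, 1.0, 0.001, -0.002]
ft_force: [0.5, -0.0, 0.9]
width: 0.0006
grip_force: 0.0
t 35.13 tcp [0.4257 0.     0.19  ] xdir deg -178.27 tilt [ 0.0032  0.0013 -1.    ] F [ 0.5356 -0.0127  0.9424] w 0.0006 g 0.0
```

```bash

python3 -m pendant '[[-0.02,0.004,-0.002,0],[-0.02,0,0,0],[-0.01,0,0,0],[-0.006,0,0,0],[-0.006,0,0,0],[-0.008,0,0,0],[-0.008,0,0,0],[-0.008,0,0,0]]'
python3 -m pendant '[[-0.01,0,0,0],[-0.01,0,0,0],[-0.01,0,0,0],[-0.01,0,0,0],[-0.01,0,0,0],[-0.01,0,0,0],[-0.01,0,0,0],[-0.01,0,0,0]]'
python3 -m pendant '[[-0.01,0,0,0],[-0.01,0,0,0],[-0.01,0,0,0],[-0.01,0,0,0],[-0.008,0,0,0],[-0.006,0,0,0],[0,0,0,0]]'
```

```text
time: 35.8
ee_pos: [0.5119, 0.0061, 0.1929]
eef_rot: [-0.015, 1.0, -0.0, -0.0]
ft_force: [-3.7, 0.0, 3.1]
width: 0.0003
grip_force: 1.8
time: 36.47
ee_pos: [0.5927, 0.0085, 0.1924]
eef_rot: [-0.015, 1.0, -0.0, -0.0]
ft_force: [-4.0, -1.1, 2.8]
width: -0.0001
grip_force: 1.8
time: 37.05
ee_pos: [0.6468, 0.0104, 0.192]
eef_rot: [-0.015, 1.0, 0.0, 0.0]
ft_force: [-0.2, 0.7, -0.1]
width: 0.0001
grip_force: 0.0
```

```bash

python3 -m pendant '[[-0.004,0,0,0],[-0.003,0,0,0],[0,0,0,0]]'
python3 -m pendant '[[-0.003,0,0,0],[0,0,0,0]]'
python3 -m pendant '[[-0.003,0,0,0],[0,0,0,0]]'
```

```text
time: 37.3
ee_pos: [0.653, 0.0106, 0.1925]
eef_rot: [-0.015, 1.0, 0.0, 0.0]
ft_force: [-0.0, 0.4, -0.4]
width: 0.0004
grip_force: 0.0
time: 37.47
ee_pos: [0.656, 0.0106, 0.1926]
eef_rot: [-0.015, 1.0, -0.0, 0.0]
ft_force: [0.0, -0.4, 0.2]
width: 0.0004
grip_force: 0.0
time: 37.63
ee_pos: [0.6582, 0.0106, 0.1926]
eef_rot: [-0.015, 1.0, -0.0, -0.001]
ft_force: [-6.9, 0.1, 2.8]
width: 0.0002
grip_force: 3.1
```

```bash

python3 -m pendant '[[-0.002,0,0,0],[0,0,0,0]]'
python3 -m pendant '[[-0.002,0,0,0],[0,0,0,0],[0,0,0,0]]'
python3 -m pendant '[[0.02,0,0,0],[0.03,0,0,0],[0.03,0,0,0],[0.03,0,-0.02,0],[0.03,0,-0.03,0],[0.02,0,-0.03,0],[0,0,0,0]]'
python3 -c "
from h import *
s=st()
r.camera('top')
c=r.camera('side');a=c['img'][130:330,180:420,::-1]
cv2.imwrite('pics/z1.png',cv2.resize(a,None,fx=3,fy=3,interpolation=2))
T=r.camera('top')
for d in r.outline_of('top_knob','top'): print(d['bbox'],d['score'])
print(proj(T,[[.7044-.038,.0095,.195]]))
"
```

```text
time: 37.8
ee_pos: [0.6582, 0.0106, 0.1926]
eef_rot: [-0.015, 1.0, -0.0, -0.003]
ft_force: [-17.0, -1.2, 9.1]
width: 0.0005
grip_force: 8.8
time: 38.05
ee_pos: [0.6583, 0.0106, 0.1926]
eef_rot: [-0.015, 1.0, -0.001, -0.005]
ft_force: [-29.3, -1.7, 13.8]
width: 0.0004
grip_force: 14.4
time: 38.63
ee_pos: [0.5031, 0.0063, 0.2786]
eef_rot: [-0.015, 1.0, -0.001, 0.005]
ft_force: [1.7, -0.9, 1.2]
width: 0.0002
grip_force: 0.0
t 38.63 tcp [0.5031 0.0063 0.2786] xdir deg -178.25 tilt [-0.009  -0.0023 -1.    ] F [ 1.6921 -0.8804  1.1532] w 0.0002 g 0.0
[326.7, 179.3, 121.8, 18.8] 0.57
[[327.0965 188.8977]]
```

View pics/z1.png

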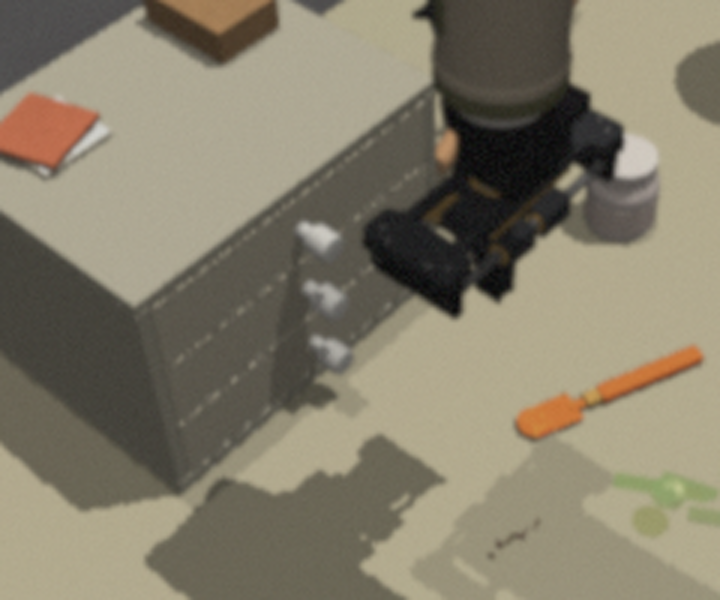

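All three drawer fronts now sit flush, with the knobs in line at about (320,240), (325,297) and (330,352). The robot is touching nothing.

```bash
python3 -m pendant '[[0,0,0,0],[0,0,0,0],[0,0,0,0]]' >/dev/null; python3 -c "
from bench import r
print(r.close_job())"
```

```text
the job is handed in; nothing more can be done
None
```

The job is handed in at about 39 s: I pushed the bottom drawer home by feel, laid the spatula flat in its compartment with the blade in the wide bay, and shut the top drawer against its stop; the jar, bowl, batten and orange look-alike were not touched.

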